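# Draw out the bearing tray of the step rack

### The job

In the stores the yellow tray of the little step rack has to stand open so that its bearings can be picked, but the green tray has been left standing out, and only one tray may be out at a time. Push the green tray fully home first; then hook a fingertip behind the yellow tray's front lip and draw it out until it comes up against its stop. Do not pinch or push on the front of the yellow tray, leave the red tray shut, leave the stock lying in its trays, and do not disturb the other things beside the rack.

Things in the scene. Friction and masses are not known exactly. Their poses are not given: they have to be found in the camera images.
- tray_yellow (a joint): how far the yellow plastic tray (108 mm wide, 280 mm long) is out, in m: 0 fully home, grows as it is drawn out, hard stops at 0 and at 0.12. It slides with about 3 N of friction, has no spring or catch, and stays where it is left. Its runners will not let it lift. Starts shut or up to 8 mm out.
- tray_green (a joint): how far the green plastic tray (108 mm wide, 280 mm long) is out, in m: 0 fully home, grows as it is drawn out, hard stops at 0 and at 0.12. It slides with about 3 N of friction, has no spring or catch, and stays where it is left. Its runners will not let it lift. Starts 50 to 90 mm out.
- tray_red (a joint): how far the red plastic tray (108 mm wide, 280 mm long) is out, in m: 0 fully home, grows as it is drawn out, hard stops at 0 and at 0.12. It slides with about 3 N of friction, has no spring or catch, and stays where it is left. Its runners will not let it lift. Starts home and must stay so.
- yellow_lip (a point): centre of the top edge of the yellow tray's front wall, the lip; moves with the tray. +x points into the rack (the tray slides out along -x), +y along the lip, z up. Wall 4 mm thick: inner face 2 mm towards +x of this point; the card holder on its outside reaches 5 mm towards -x. 147 mm above the bench, 46 mm above the tray's floor. Behind it is an empty space 64 mm long, 100 mm wide, open above, then a divider 45 mm high.
- green_lip (a point): centre of the top edge of the green tray's front wall, the lip; moves with the tray. +x points into the rack (the tray slides out along -x), +y along the lip, z up. Wall 4 mm thick: inner face 2 mm towards +x of this point; the card holder on its outside reaches 5 mm towards -x. The trays are alike but for colour, 17 mm apart when side by side; any tray may be in any bay.
- red_lip (a point): centre of the top edge of the red tray's front wall, the lip; moves with the tray. +x points into the rack (the tray slides out along -x), +y along the lip, z up. Wall 4 mm thick: inner face 2 mm towards +x of this point; the card holder on its outside reaches 5 mm towards -x. Same tray as the others.
- yellow_card: white card holder, 100 x 34 x 3 mm, on the outside of the yellow tray's front wall, centred 25 mm below the lip; origin at its centre. It must not be pressed or pinched: the yellow tray is drawn from behind the lip only.
- rack: bench-top step rack of red steel and chipboard, 400 wide, 300 deep, 190 mm high, fixed; origin at the centre of its underside, +x to its back. Closed lips lie 143 mm to -x of the origin; the top shelf (upper side 190 mm up) begins 63 mm behind them and carries four fixed stock boxes 45 mm high along its back.
- yellow_floor (a point): middle of the front edge of the inner floor of the yellow tray's rear compartment (204 mm long towards +x, 100 mm wide), 72 mm behind and 46 mm below its lip; moves with the tray.
- green_floor (a point): the same point of the green tray.
- bearing_1: loose ball bearing, 47 mm across and 12 mm high, lying flat in the rear compartment of the yellow tray; origin under its centre.
- bearing_2: loose ball bearing, 47 mm across and 12 mm high, lying flat in the rear compartment of the yellow tray; origin under its centre.
- bushing_1: loose brass bushing, 36 mm across and 25 mm high, standing in the rear compartment of the green tray; origin under its centre.
- bushing_2: loose brass bushing, 36 mm across and 25 mm high, standing in the rear compartment of the green tray; origin under its centre.
- oil_bottle: orange oil bottle, 56 mm across, 140 mm high, standing loose on the bench to the left (+y) of the rack; origin under its centre. Not to be disturbed.
- tape_roll: roll of brown packing tape, 84 mm across, 45 mm high, lying loose on the bench to the right (-y) of the rack; origin under its centre. Not to be disturbed.
- carton: small blue carton, 80 x 55 x 50 mm, standing loose on the bench ahead of the tape roll, to the right of the rack's front; origin under its centre. Not to be disturbed.

How it is judged:
By the outcome, as a careful person would: the job done as asked, in the order asked, and still so for the second after the job is handed in, with the robot touching nothing.
It also fails if it takes over 50 s, if anything falls off the work surface, if the arm or the gripper's body presses on something with over 40 N, if the wrist force passes 120 N, or if a joint passes its speed limit or range.

### The arm

A 6-joint arm with a two-finger parallel gripper is mounted at the origin on the work surface. World frame = base frame: x ahead of the robot, y to its left, z up, the work surface at z = 0. Lengths are in m, angles in rad, forces in N, time in s.
With the tool pointing down it reaches from about 0.35 to 0.975 m from the base axis. Payload 7.1 kg.
Tool frame: the origin (TCP) lies midway between the tips of the shut fingers; the grasp point (between the pads) lies 19 mm behind it; z points along the fingers, y is the line along which they close (so a half turn about z gives the same grasp; the last joint's range is limited). The gripper opens to 88 mm and grips with 3 to 60 N. Pads are 20 mm wide; open, the fingers measure 115 mm over their backs; the gripper's body (75 mm by 178 mm) begins 61 mm behind the grasp point.
Start: joints at [-1.355, 0.423, 1.63, -0, 1.089, -0.019], TCP at [0.145, -0.608, 0.223] pointing down, gripper open.
Joint ranges: [-3, 3], [-0.9, 2.11], [0.09, 2.58], [-1.31, 4.45], [0.11, 2.69], [-2.54, 2.54]. Speed limits (rad/s): [2.39, 2.39, 3.01, 3.14, 3.14, 3.14].

### API

Orientations are given as a unit quaternion [w, x, y, z].
In Python, from station import move_pose, movel, movej, command_gripper, wait, inverse_kinematics, read_camera, camera_info, MotionError, job_done, get_time, get_joint_pos, get_qvel, get_effort, get_tcp_pos, get_ee_rot, get_ft_force, get_ft_torque, get_grip_width, get_finger_force gives the robot as it stands. Calls block until the motion is done:
- move_pose(position, orientation): joint-space move of the TCP to a pose.
- movel(position, frame=None, v=0.15, until_force=None): straight line of the TCP; frame=None keeps the orientation; v is the mean speed in m/s. With until_force (N) it stops when the force on the tool has changed by that much, and returns True; else False.
- movej(angles): joint-space move.
- command_gripper(opening): opening from 0.0 (shut) to 1.0 (fully open); the grip force is fixed at half the most; returns when the fingers have stopped.
- wait(seconds).
- inverse_kinematics(position, orientation): joint angles nearest the present ones, or None.
- read_camera(name): name is "scene" or "top" or "wrist"; returns the picture (384x512x3 uint8, red, green, blue); there is no depth.
- camera_info(name): a dict with "intrinsics" (3x3 intrinsics, pixels), "T" (4x4, takes a point from camera to world coordinates); the wrist camera has in their place "tool_from_camera" (4x4, takes a point from camera to tool coordinates, whose origin is the TCP and whose axes are the flange's). Camera axes: x right, y up, looking along -z (the intrinsics and any distortion apply to the point x, -y, -z); pixel columns grow to the right and rows downward; lengths in m; the calibration is good to about 2 mm. A picture is of the moment at which its call begins: read the wrist's pose just before it. camera_info takes no time and is no camera call.
A pose or a line that the arm cannot do raises MotionError and nothing moves.
- job_done(): hands the job in; it is judged then, once.
Readings, each from a call of its own:
- get_time(): time.
- get_joint_pos(): joint angles.
- get_qvel(): joint speeds.
- get_effort(): joint torques, N m.
- get_tcp_pos(): TCP position.
- get_ee_rot(): TCP orientation.
- get_ft_force(): force on the tool from outside, world axes, zero at the start.
- get_ft_torque(): the same for the moment, N m.
- get_grip_width(): opening from 0.0 (shut) to 1.0 (fully open).
- get_finger_force(): force on a finger pad.
Only numpy, scipy, OpenCV 4.12 (cv2) and the standard library are available. Lean on these libraries where they do the work, as an engineer would, in place of code of your own. Each camera call takes 0.05 s, during which the arm holds its last target. There are 200 camera calls.

## Working session

There is one attempt and no reset: what is moved stays moved. The work goes in short steps, each a Python script; the robot and the scene stay as the last script left them, time stands still between calls to the robot, and variables do not carry over. Pictures are saved under pics/ and viewed, at most 10 in all, crops included, and the job is handed in when it is done.

```bash
mkdir -p pics; python3 - <<'E'
from station import *
import cv2, numpy as np
for n in ("scene","top"):
    cv2.imwrite(f"pics/{n}0.png", read_camera(n)[:,:,::-1])
    i=camera_info(n); print(n, {k:np.round(v,3).tolist() if not isinstance(v,str) else v for k,v in i.items()})
print(camera_info("wrist"), get_ee_rot(), get_tcp_pos(), get_time())
E
```

```text
scene {'intrinsics': [[348.235, 0.0, 246.988], [0.0, 348.235, 191.079], [0.0, 0.0, 1.0]], 'T': [[0.86, -0.409, 0.306, 0.826], [0.511, 0.705, -0.492, -0.397], [-0.015, 0.579, 0.815, 0.751], [0.0, 0.0, 0.0, 1.0]]}
top {'intrinsics': [[365.065, 0.0, 259.099], [0.0, 365.065, 187.668], [0.0, 0.0, 1.0]], 'T': [[-0.009, 0.992, -0.122, 0.495], [-1.0, -0.007, 0.011, -0.023], [0.01, 0.122, 0.992, 0.961], [0.0, 0.0, 0.0, 1.0]]}
{'intrinsics': array([[286.73405843,   0.        , 256.9456264 ],
       [  0.        , 286.73405843, 192.01195283],
       [  0.        ,   0.        ,   1.        ]]), 'tool_from_camera': array([[-1.74668326e-04,  9.54060235e-01,  2.99614815e-01,
         8.20598453e-02],
       [ 9.99999420e-01,  4.85084043e-04, -9.61671977e-04,
         2.79354016e-04],
       [-1.06283136e-03,  2.99614473e-01, -9.54059766e-01,
        -1.63231642e-01],
       [ 0.00000000e+00,  0.00000000e+00,  0.00000000e+00,
         1.00000000e+00]])} [-6.64868938e-04  9.93117058e-01  1.17124133e-01 -6.95122334e-05] [ 0.14532464 -0.60737573  0.22198425] 0.1
```

View pics/top0.png

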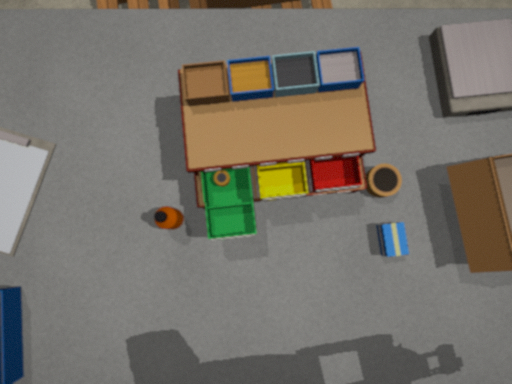

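View pics/scene0.png

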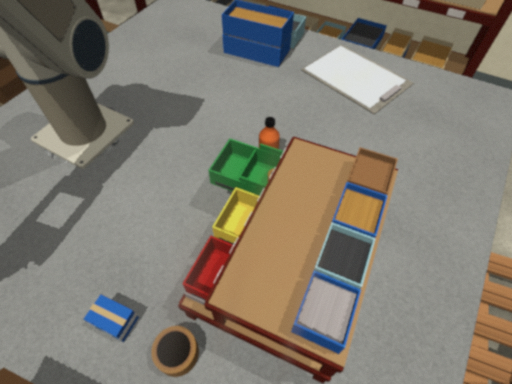

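The top view shows green on the left (+y) and standing out, its lip at about row 236. Yellow is in the middle (lip about (283,197)) and red on the right (about (337,190)). The bottle is at (165,217), the tape at (384,180) and the carton at (393,239). I'll enlarge this area to read the lip corners.

```bash
python3 - <<'E'
import cv2
im=cv2.imread("pics/top0.png")[145:245,190:390]
cv2.imwrite("pics/crop.png",cv2.resize(im,None,fx=4,fy=4,interpolation=cv2.INTER_CUBIC))
E
```

```text
(no output)
```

View pics/crop.png

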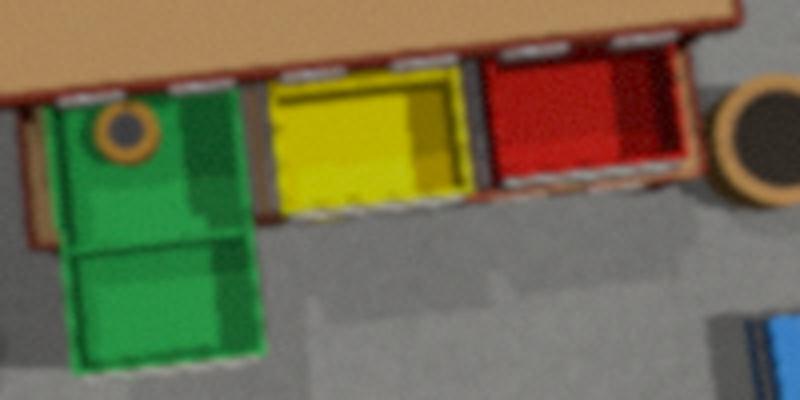

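The crop gives the outer top corners of the lips: green (76,373)-(265,354), yellow (280,214)-(474,192), red (497,180)-(688,160). The shelf front edge runs from (0,103) to (742,24).

```bash
cat > h.py <<'E'
from station import *
import numpy as np, cv2
from scipy.spatial.transform import Rotation as R
def rot(q): return R.from_quat([q[1],q[2],q[3],q[0]])
def wristT():
    T=np.eye(4); T[:3,:3]=rot(get_ee_rot()).as_matrix(); T[:3,3]=get_tcp_pos()
    return T@camera_info("wrist")["tool_from_camera"]
def unproj(K,T,u,v,z):
    d=T[:3,:3]@np.array([(u-K[0,2])/K[0,0],-(v-K[1,2])/K[1,1],-1])
    return T[:3,3]+d*(z-T[2,3])/d[2]
def quat(yaw_y, tilt=0):
    """tool down, tool y axis along world heading yaw_y; tilt rad about tool y"""
    y=np.array([np.cos(yaw_y),np.sin(yaw_y),0]); z=np.array([0,0,-1.]); x=np.cross(y,z)
    r=R.from_matrix(np.c_[x,y,z])*R.from_euler('y',tilt)
    q=r.as_quat(); return np.array([q[3],*q[:3]])
E
python3 - <<'E'
from h import *
c=camera_info("top");K,T=c["intrinsics"],c["T"]
P=lambda u,v,z:unproj(K,T,190+u/4,145+v/4,z)
for n,a,b,z in (("green",(76,373),(265,354),.147),("yellow",(280,214),(474,192),.147),("red",(497,180),(688,160),.147),("shelf",(0,103),(742,24),.19)):
    p,q=P(*a,z),P(*b,z); d=p-q
    print(n,p.round(4),q.round(4),"len",np.hypot(*d[:2]).round(4),"dir",np.degrees(np.arctan2(d[1],d[0])).round(1),"mid",((p+q)/2).round(4))
for n,u,v,z in (("bottle",165,217,.07),("tape",384,180,.045),("carton",393,239,.05)): print(n,unproj(K,T,u,v,z).round(3))
print(rot(get_ee_rot()).as_matrix().round(3))
E
```

```text
green [0.4832 0.0796 0.147 ] [ 0.4927 -0.0247  0.147 ] len 0.1047 dir 95.2 mid [0.488  0.0274 0.147 ]
yellow [ 0.5704 -0.0337  0.147 ] [ 0.5819 -0.1427  0.147 ] len 0.1096 dir 96.1 mid [ 0.5762 -0.0882  0.147 ]
red [ 0.5886 -0.1558  0.147 ] [ 0.5992 -0.264   0.147 ] len 0.1087 dir 95.6 mid [ 0.5939 -0.2099  0.147 ]
shelf [0.627  0.1159 0.19  ] [ 0.6675 -0.2837  0.19  ] len 0.4016 dir 95.8 mid [ 0.6473 -0.0839  0.19  ]
bottle [0.534 0.196 0.07 ]
tape [ 0.625 -0.351  0.045]
carton [ 0.476 -0.364  0.05 ]
[[ 0.973  0.233 -0.   ]
 [ 0.233 -0.973  0.001]
 [ 0.    -0.001 -1.   ]]
```

Checks: the lip lengths come out at 105–110 mm against 108, the tray pitch at 123 mm against 125, and the shelf at 402 mm against 400. Rack yaw is about 5.8°, with green about 82 mm out, yellow about 6 mm out and red home. Next I'll go above and check with the wrist camera.

```bash
python3 - <<'E'
from h import *
yw=np.radians(95.8)
movel([0.145,-0.607,0.35],v=0.3)
command_gripper(0.0)
move_pose([0.47,-0.03,0.36],quat(yw))
wait(0.2)
T=wristT(); im=read_camera("wrist"); np.save("wT.npy",T)
cv2.imwrite("pics/w1.png",cv2.resize(im[:,:,::-1],None,fx=1.5,fy=1.5,interpolation=cv2.INTER_CUBIC))
print(get_time(),get_tcp_pos(),get_joint_pos().round(2) if hasattr(get_joint_pos(),'round') else get_joint_pos(), get_ft_force())
E
```

```text
4.625 [ 0.47000774 -0.03036547  0.35994939] [-0.09  0.04  1.8  -0.    1.3  -1.76] [-0.21213335  0.34325422 -0.15848601]
```

View pics/w1.png

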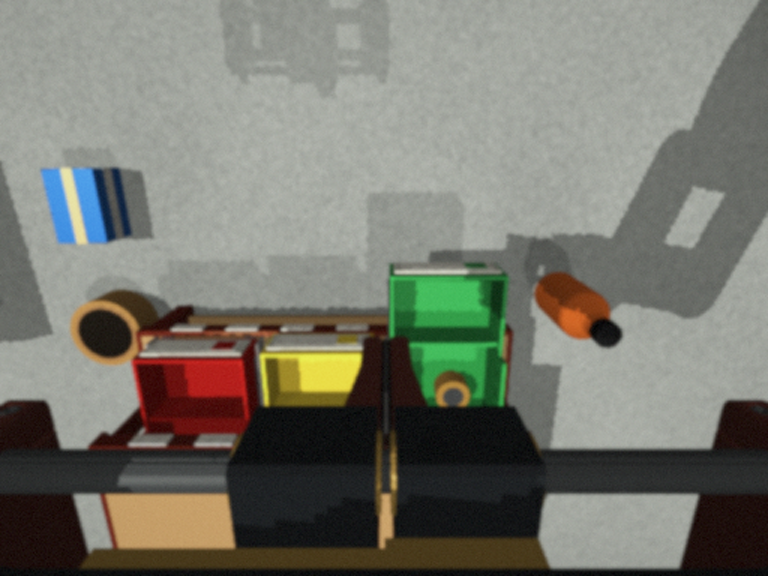

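The wrist view shows green's lip at row ~275 (columns 390–507), yellow's at row ~349 (from column 262) and red's at row ~355 (columns 135–250). The card holders are the white bands in front of them. I'll convert these to world positions.

```bash
python3 - <<'E'
from h import *
K=camera_info("wrist")["intrinsics"];T=np.load("wT.npy")
ex=np.array([np.cos(np.radians(5.8)),np.sin(np.radians(5.8))]);ey=np.array([-ex[1],ex[0]])
for n,u,v in (("gL",390,276),("gR",507,274),("yL",262,350),("red L",136,357),("red R",251,354)):
    p=unproj(K,T,u/1.5,v/1.5,.147)[:2]; print(n,p.round(4),(p@ex).round(4),(p@ey).round(4))
c=camera_info("top");K,T=c["intrinsics"],c["T"]
print("bottle",unproj(K,T,156,216,.14).round(3))
E
```

```text
gL [ 0.4927 -0.0248] 0.4876 -0.0744
gR [0.4802 0.0805] 0.4858 0.0316
yL [ 0.5783 -0.1393] 0.5612 -0.1971
red L [ 0.5979 -0.2602] 0.5686 -0.3193
red R [ 0.5836 -0.1498] 0.5654 -0.208
bottle [0.533 0.199 0.14 ]
```

The two views agree to about 3 mm. Now I'll push green home.

```bash
cat >> h.py <<'E'
Q=quat(np.radians(95.8))
ex=np.array([np.cos(np.radians(5.8)),np.sin(np.radians(5.8))]);ey=np.array([-ex[1],ex[0]])
def W(X,Y,z): return [*(X*ex+Y*ey),z]
def XY(): p=np.array(get_tcp_pos()); return np.round([p[:2]@ex,p[:2]@ey,p[2]],4)
E
python3 - <<'E'
from h import *
movel(W(.43,-.022,.3),v=.2); movel(W(.43,-.022,.122),v=.2)
f0=np.array(get_ft_force())
print(movel(W(.52,-.022,.122),v=.05,until_force=20),XY())
print(movel(W(.59,-.022,.122),v=.03,until_force=14),XY(),np.array(get_ft_force())-f0)
wait(.2); print(XY(),np.array(get_ft_force())-f0,get_time())
E
```

```text
False [ 0.5199 -0.022   0.122 ]
True [ 0.5563 -0.0219  0.1215] [-1.34589579  1.56176791 -0.76198009]
[ 0.555  -0.0219  0.1209] [-0.50599185  1.69625124  0.17687798] 9.7167
```

It stopped where a fully home tray should be. I'll press once more to confirm, then back off, go up and look from beyond yellow's lip.

```bash
python3 - <<'E'
from h import *
print(movel(W(.575,-.022,.122),v=.02,until_force=14),XY())
movel(W(.50,-.022,.122),v=.15)
movel(W(.49,-.022,.30),v=.25)
movel(W(.49,-.21,.30),v=.25)
wait(.2)
T=wristT(); np.save("wT.npy",T); im=read_camera("wrist")
cv2.imwrite("pics/w2.png",cv2.resize(im[:,:,::-1],None,fx=1.5,fy=1.5,interpolation=cv2.INTER_CUBIC))
print(XY(),get_time())
E
```

```text
True [ 0.5561 -0.0218  0.1203]
[ 0.4902 -0.209   0.3001] 12.725
```

View pics/w2.png

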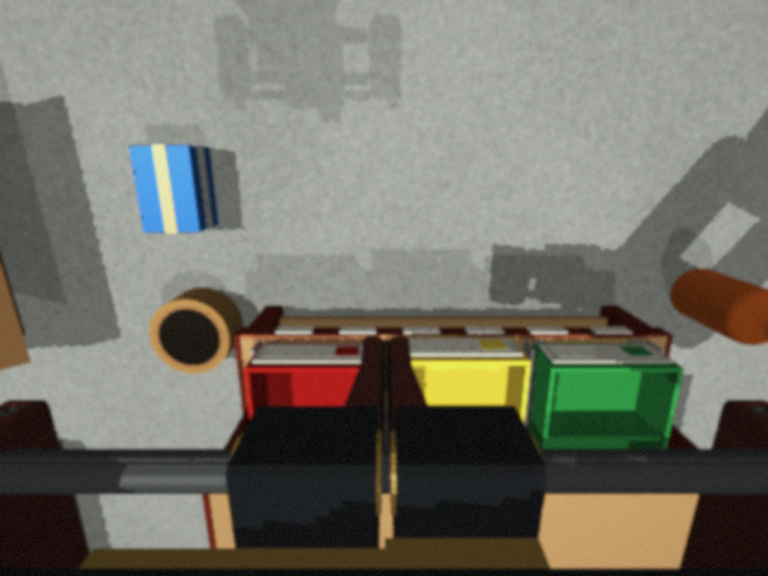

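Green's lip (row ~362) is now in line with red's (~363), and yellow's sits at row ~357 with its right corner at about (528,357). I'll compute yellow's position.

```bash
python3 - <<'E'
from h import *
K=camera_info("wrist")["intrinsics"];T=np.load("wT.npy")
for n,u,v in (("yR",529,358),("gL",534,363),("gR",681,363),("redL",247,364)):
    p=unproj(K,T,u/1.5,v/1.5,.147)[:2]; print(n,(p@ex).round(4),(p@ey).round(4))
E
```

```text
yR 0.5623 -0.0933
gL 0.5668 -0.0888
gR 0.5665 0.0304
redL 0.5681 -0.3217
```

Yellow's inner face is at X≈0.566 and its centre at Y≈-0.145, so the space behind the lip spans X 0.566–0.630. I'll go down at X=0.597 and draw the tray out.

```bash
python3 - <<'E'
from h import *
movel(W(.597,-.145,.30),v=.2)
movel(W(.597,-.145,.17),v=.2)
hit=movel(W(.597,-.145,.124),v=.06,until_force=6); print("down hit",hit,XY())
if not hit:
    print(movel(W(.49,-.145,.124),v=.05,until_force=20),XY())
    print(movel(W(.43,-.145,.124),v=.03,until_force=14),XY())
    wait(.2); print(XY(),get_ft_force(),get_time())
E
```

```text
down hit False [ 0.5972 -0.145   0.1242]
False [ 0.4901 -0.145   0.1241]
True [ 0.4664 -0.1452  0.1242]
[ 0.4666 -0.1453  0.124 ] [ 0.00894691  0.09116984 -0.10773974] 18.7167
```

Force balance between the push and pull stops gives a closed lip at X=0.573 and a fingertip half-width of 11.7 mm. Both match the shelf measurement, so this is the stop. I'll press once more to confirm, release, leave upwards and look.

```bash
python3 - <<'E'
from h import *
print(movel(W(.445,-.145,.124),v=.02,until_force=14),XY())
movel(W(.482,-.145,.124),v=.05)
movel(W(.482,-.145,.30),v=.15)
movel(W(.38,-.30,.36),v=.25)
wait(.2)
a=read_camera("top")[130:260,150:410]
cv2.imwrite("pics/t2.png",cv2.resize(a[:,:,::-1],None,fx=3,fy=3,interpolation=cv2.INTER_CUBIC))
print(XY(),get_time())
E
```

```text
True [ 0.4664 -0.1457  0.1245]
[ 0.3804 -0.2992  0.3596] 22.1417
```

View pics/t2.png

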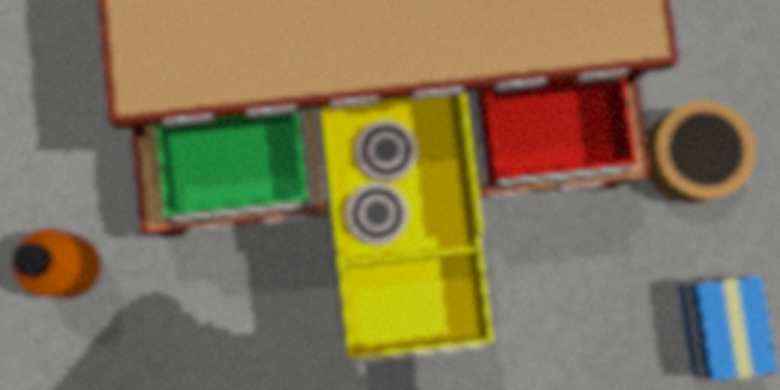

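The top view shows yellow fully out, its lip running from about (350,355) to (492,342), with both bearings in the rear compartment. Green and red are home, and the bottle, tape and carton look unmoved.

```bash
python3 -c "
from station import *
print(job_done())"
```

```text
the job is handed in; nothing more can be done
None
```

The job is handed in: green was pushed home first, then yellow was drawn out to its stop from behind its lip; in the last picture red was shut, both bearings lay in yellow, and the bottle, tape and carton looked unmoved (the bushings, under the shelf, were out of view).

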